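Unlock the bonding press and hold the plaster mould at its set load

TASK

A freshly glued two-piece plaster mould sits under the small sprung hand press. Unlock the press by turning its black lock knob clockwise (seen from above) until it clicks over into the other detent, then push the red palm head down with the gripper until the black pointer stands in the green band of the scale, without pressing well past the band, and keep it there steadily for at least three seconds; the program finishes while still holding it pressed. Leave everything else on the bench where it is.

Things in the scene. Friction and masses are not known exactly. Their poses are not given: they have to be found in the camera images.
- press: The press, bolted down: blue C-frame (base 150 x 150 x 30 mm), two white plaster mould pieces under its foot. Origin: 18 mm above the bench, on the vertical ram axis. Own +x points to its rear column, +y to its white scale, -y to its grey lock housing, z up. Place and yaw (within 0.4 rad) differ each time. Nothing on it is higher than 234 mm above the bench.
- press_ram: The sprung ram with its red mushroom palm head, 54 mm wide, 18 mm thick, flat on top. Origin: the middle of the head's top face, on the ram axis; at rest 230 mm above the bench. It moves straight down, up to 38 mm, and springs back when let go. Push needed: about 4 N + 0.32 N per mm. While locked it goes down only 3 to 5 mm.
- pointer_tip (a point): Tip of the thin black pointer that is fixed to the ram and moves down with it, in front of the white scale: 56 mm to +y and 8 mm to -x of the ram axis (press axes), 24 mm below the top of the head, so 206 mm above the bench at rest.
- load_marker: The green band: a green slide, 30 mm wide and 10 mm tall, clipped on the white scale; its height differs each time. Origin: the middle of its height, 178 to 194 mm above the bench, so 12 to 28 mm below the pointer at rest; z up. The pointer stands in the band when its tip is level with the origin within 5 mm. The slide stays where it is.
- lock_knob (a joint): Lock knob, 95 mm to the -y side of the ram axis, axis vertical; rad, grows clockwise seen from above. About 0 (-0.1 to 0.05) = locked, a brass bolt under the ram's collar; 1.2 = unlocked. A sprung detent holds it at 0 and 1.2 and snaps over at 0.6; it takes up to 0.16 N m. Stops at -0.12 and 1.32. Clicked over means beyond 1.0.
- lock_grip (a point): Point on the knob's axis in its upright black grip bar, to grasp from above: bar 42 mm long, 12 mm thick, its top 10 mm above this point (234 mm above the bench); under it a 42 mm disc, its top 209 mm above the bench. Own x axis along the bar's length, y across its thickness; turns with the knob. At joint value 0 the bar lies along the press's x axis.
- red_pot: Beige pot with a red lid, 55 mm wide, 76 mm high, near the press; bystander; origin: centre of its underside
- white_beaker: White plaster-stained beaker, 81 mm wide, 92 mm high, near the press; bystander; origin: centre of its underside
- catalyst_bottle: White bottle with a red cap, 60 mm wide, 134 mm high, behind the press; bystander; origin: centre of its underside
- grey_pot: Blue-grey pot with a white lid, 55 mm wide, 64 mm high, behind the press; bystander; origin: centre of its underside
- clay_figure: Small brown clay figure, 64 x 75 x 95 mm, left of the lamp; bystander; origin: centre of its underside
- mallet: Wooden-handled mallet with a black head, 85 x 234 x 48 mm, lying left of the lamp; bystander; origin: centre of its underside
- tape_roll: Roll of beige tape, 109 mm wide, 24 mm high, on the left; bystander; origin: centre of its underside

How it is judged (in metres and radians):
On the way, in this order (a step that is already met when the one before it is completed fails the run):
1. the lock knob has clicked over to unlocked (value of joint lock_knob above 1 rad), for 0.2 s.
2. the gripper holds the pointer in the green band for 3 s (z of pointer_tip in the frame of load_marker between -0.005 and 0.005 m and contact force between the fingers and press_ram above 3 N and value of joint lock_knob above 1 rad), for 3 s.
At the end, for the whole second after the job is handed in: The program ends holding: the gripper's fingers still press the red head with more than 3 N, the pointer tip is level with the middle of the green band within 5 mm, and the lock knob is still in its unlocked detent (beyond 1.0 rad) (all of step 2); the arm keeps its last pose, push and grip.
It fails at once if the ram was pressed well past the green band (pointer more than 10 mm below its middle) (z of pointer_tip in the frame of load_marker below -0.01 m).
It fails at once if another thing on the bench was moved (more than 30 mm) or tipped (distance of any of red_pot, white_beaker, catalyst_bottle, grey_pot, clay_figure, mallet, tape_roll from where it was at the start of the episode above 0.03 m).
It also fails if it takes over 51 s, if anything falls off the work surface, if the arm or the gripper's body presses on something with over 40 N, if the wrist force passes 120 N, or if a joint passes its speed limit or range.

ROBOT

A 7-joint arm with a two-finger parallel gripper is mounted at the origin on the work surface; the furniture and walls round the work are solid. World frame = base frame: x ahead of the robot, y to its left, z up, the work surface at z = 0. Lengths are in mm, angles in rad, forces in N, time in s.
With the tool pointing down it reaches from about 425 to 925 mm from the base axis. Payload 6.8 kg.
Tool frame: the origin (TCP) lies at the very end of the fingers, on their centre line; the grasp point (between the pads) lies tcp_to_grasp behind it (tcp_to_grasp is the distance from the TCP to the grasp point, in mm); z points along the fingers, y is the line along which they close (so a half turn about z gives the same grasp; the last joint's range is limited). The gripper opens to 88 mm and grips with 3 to 60 N. Pads are 20 mm wide; open, the fingers measure 115 mm over their backs; the gripper's body (75 mm by 178 mm) begins 61 mm behind the grasp point.
Start: joints at [1.206, 0.477, 0.022, 1.555, -0.011, 1.109, -0.083], TCP at [171.45, -652.88, 222.664] pointing down, gripper open.
Joint ranges: [-2.96, 2.96], [-0.34, 2.1], [-1.41, 1.46], [0.24, 2.44], [-1.37, 4.51], [0.17, 1.92], [-2.96, 2.96]. Speed limits (rad/s): [2.39, 2.39, 3.14, 3.14, 3.14, 3.14, 3.14].

INTERFACE

Orientations are given as a unit quaternion [w, x, y, z].
In Python, from cell import * gives the robot as it stands.
- The arm moves only by the tool carry_out, never from a script. Its argument "targets" is a list of rows, each an object with "translation": the shift along the tool's x, y, z in m, a list of three; "twist": the turn, a rotation vector about the tool's x, y, z in rad, a list of three; "jaw": the finger opening in m, from 0 to 0.0878. In form: [{"translation": [tx, ty, tz], "twist": [rx, ry, rz], "jaw": jaw}, ...]. A call has exactly 5 rows; each row shifts and turns the commanded pose from where the row before left it, along the tool's axes as they then stand; what a row does not reach is not made up. A row lasts 1/8 s, in which the tool goes at most 62.5 mm and 10.7 degrees, less where a joint would pass 70% of its speed; a pose out of reach is approached as far as the arm can. A call is refused whole if a number of a shift passes 0.0625 or a number of a turn 0.188, either way. A call with a gripper value outside its range is refused whole. The fingers move at their own pace and stop on an object; the grip force is fixed at half the most. Time passes only in rows, so rows that do not move let the fingers close, or fill a call up. It gives the time, the measured TCP pose, the force, the opening and the grip force at its end, in the units of the state.
- get_state(): the state, without advancing time (a new reading comes with each control period).
- capture(name): name is "scene" or "top" or "wrist"; returns a dict with "color" (480x640x3 uint8, blue, green, red), "range_z" (480x640 float32, mm along the optical axis (not along the pixel's ray), 0 where there is no reading), "fx", "fy", "cx", "cy" (pixels), "dist_coeffs" ([k1, k2, p1, p2, k3] as OpenCV has them; the pictures are not rectified), "extrinsics" (4x4, takes a point from world to camera coordinates). Camera axes: x right, y down, z forward; pixel columns grow to the right and rows downward; lengths in mm; the calibration is good to about 2 mm. A picture is of the moment at which its call begins.
- finish_job(): hands the job in; it is judged then, once.
Trained networks look in a picture, given as the dict that the camera call returned (one of the last four; its "shot" number tells which), for a name from the list of things; names that differ only in an ending like _2 or _b are one class to them, and where a whole thing is asked for, a point or a joint stands for the part that bears it (a point fixed in the world has none). Each returns a list of dicts, best first, with "conf" (0 to 1); they miss things now and then, are a little off and sometimes report something else, mostly with a low value. They report only what shows in the picture. A call takes as long as a camera call.
- trace(picture, label): "pixels" (480x640 bool, what is visible of it) and "box" ([left, top, right, bottom] in pixels, round what is visible of it).
The state is a dict: "time": time; "joints": joint angles; "joint_velocities": joint speeds; "effort": joint torques, N m; "tcp_pos": TCP position; "eef_rot": TCP orientation; "contact_force": force on the tool from outside, world axes, zero at the start; "torque": the same for the moment, N m; "finger_gap": finger opening in mm; "finger_force": force on a finger pad.
Only numpy, scipy, OpenCV 4.12 (cv2) and the standard library are available. Lean on these libraries where they do the work, as an engineer would, in place of code of your own. Each camera call takes 0.05 s, during which the arm holds its last target. There are 200 camera calls.

## Working session

There is one attempt and no reset: what is moved stays moved. The work goes in short steps, Python scripts to look and compute and a tool call to move; the robot and the scene stay as the last step left them, time stands still between calls to the robot, and variables do not carry over. Pictures are saved under pics/ and viewed, at most 10 in all, crops included, and the job is handed in when it is done.

Besides the shell and the picture viewer there is one more tool, called as a command line: name --argument value ..., lists and objects as JSON in quotes. carry_out: Moves the arm, as the interface text tells. Its arguments: {"type":"object","properties":{"targets":{"type":"array","items":{"type":"object","properties":{"translation":{"type":"array","items":{"type":"number"}},"twist":{"type":"array","items":{"type":"number"}},"jaw":{"type":"number"}}}}},"required":["targets"]}

```bash
mkdir -p pics; ls; cat > h.py <<'E'
from cell import *
import numpy as np, cv2
def pts(c,mask):
    v,u=np.nonzero(mask&(c["range_z"]>0)); z=c["range_z"][v,u]
    K=np.array([[c["fx"],0,c["cx"]],[0,c["fy"],c["cy"]],[0,0,1.]])
    n=cv2.undistortPoints(np.c_[u,v].astype(np.float64)[:,None],K,np.array(c["dist_coeffs"],float))[:,0]
    P=np.c_[n*z[:,None],z]; E=np.array(c["extrinsics"])
    return (P-E[:3,3])@E[:3,:3], np.c_[u,v]
E
python3 - <<'E'
from h import *
s=get_state(); print(s)
for n in ["scene","top"]:
    c=capture(n); cv2.imwrite(f"pics/{n}0.png",c["color"])
    for l in ["press","press_ram","lock_knob","lock_grip","load_marker"]:
        for d in trace(c,l)[:2]:
            P,_=pts(c,d["pixels"])
            print(n,l,round(d["conf"],2),d["box"],len(P),np.median(P,0).round(1) if len(P) else 0, np.percentile(P,98,axis=0).round(1) if len(P) else 0)
E
```

```text
pics
{'time': 0.0, 'joints': array([ 1.20589719,  0.47780454,  0.02236371,  1.55643387, -0.01150183,
        1.10928268, -0.0830881 ]), 'joint_velocities': array([-0.00032139, -0.00044576, -0.00184254, -0.00107825, -0.00060317,
        0.00020375, -0.00034898]), 'effort': array([-5.48559328e-04, -5.82855570e+01,  1.53437052e+00, -2.72615898e+01,
       -5.43458853e-02,  1.69321097e-02,  1.27333333e-04]), 'tcp_pos': array([ 171.26160202, -652.29924258,  221.68663436]), 'eef_rot': array([-8.80570092e-04,  9.91766952e-01,  1.28052736e-01, -1.85798752e-04]), 'contact_force': array([ 0.55399389,  0.08148067, -0.82817115]), 'torque': array([-0.03243536,  0.06360296, -0.04374385]), 'finger_force': 0.0, 'finger_gap': 87.74726880558939}
scene press 0.74 [382.0, 197.5, 393.6, 211.3] 118 [ 467.8 -306.2  215.2] [ 496.2 -290.1  231.7]
scene press 0.63 [268.1, 331.8, 305.5, 361.6] 932 [284.  307.8  18.4] [336.1 356.3  24.8]
scene press_ram 0.61 [382.7, 199.0, 394.1, 211.3] 127 [ 471.6 -306.9  214.8] [ 716.6 -290.1  231.7]
scene press_ram 0.49 [364.4, 204.6, 380.4, 224.5] 240 [ 462.1 -210.4  206.2] [ 713.8 -181.9  229.1]
scene lock_grip 0.66 [387.0, 199.2, 394.9, 212.7] 127 [ 469.  -306.9  213.9] [ 715.8 -290.1  231.7]
top press 0.6 [365.8, 227.0, 448.7, 280.4] 3139 [ 465.1 -218.2  138.3] [ 546.9 -145.2  233.1]
top press_ram 0.57 [387.2, 242.1, 411.6, 260.8] 388 [ 464.1 -214.5  227.6] [ 490.3 -186.6  235.8]
top press_ram 0.48 [465.8, 180.9, 487.6, 200.5] 373 [ 667.6 -451.5   61.1] [ 697.6 -430.6   70.6]
top lock_knob 0.48 [430.6, 239.9, 446.2, 254.2] 233 [ 469.6 -307.7  213.1] [ 489.3 -292.4  238. ]
top lock_grip 0.6 [428.9, 239.1, 444.6, 259.4] 206 [ 468.8 -308.4  214.1] [ 486.3 -294.5  238.1]
```

```bash
python3 - <<'E'
from h import *
a=cv2.imread("pics/top0.png");b=cv2.imread("pics/scene0.png")
cv2.imwrite("pics/both.png",np.hstack([cv2.resize(a[130:330,300:560],(390,300)),cv2.resize(b,(400,300))]))
E
```

```text
(no output)
```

View pics/both.png

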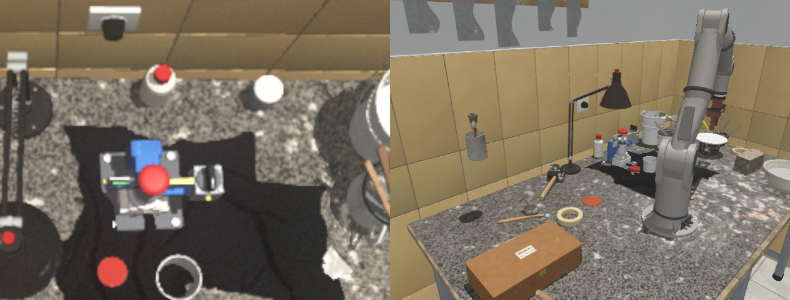

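```bash
python3 - <<'E'
from h import *
c=capture("top"); m=np.zeros((480,640),bool); m[130:330,240:380]=1
P,uv=pts(c,m); k=P[:,2]>240; Q=P[k]
print(len(Q))
for z in range(240,700,40):
    q=Q[(Q[:,2]>=z)&(Q[:,2]<z+40)]
    if len(q)>5: print(z,len(q),q.min(0).round(),q.max(0).round())
print(c["extrinsics"])
w=capture("wrist"); cv2.imwrite("pics/w0.png",w["color"]); print(np.array(w["extrinsics"]).round(3), w["fx"])
E=np.linalg.inv(w["extrinsics"]);print(E.round(2))
E
```

```text
7818
240 698 [ 623. -129.  240.] [716. 196. 280.]
280 718 [ 623. -125.  280.] [716. 189. 320.]
320 994 [ 625. -152.  320.] [716. 183. 360.]
360 974 [ 596. -150.  360.] [717. 177. 400.]
400 711 [ 256. -110.  400.] [711.  78. 440.]
440 1612 [256. -60. 440.] [531.  75. 480.]
480 1635 [274. -41. 480.] [441.  58. 520.]
520 212 [299. -16. 520.] [356.  32. 558.]
560 264 [308.  -9. 561.] [340.  25. 592.]
[[ 1.44248798e-02 -9.99806584e-01 -1.33685308e-02 -2.07687440e+01]
 [-9.80714798e-01 -1.15406808e-02 -1.95103298e-01  5.21991509e+02]
 [ 1.94911280e-01  1.59250577e-02 -9.80691585e-01  1.61134985e+03]
 [ 0.00000000e+00  0.00000000e+00  0.00000000e+00  1.00000000e+00]]
[[ 2.53000e-01 -9.67000e-01  1.00000e-03 -6.75022e+02]
 [-9.26000e-01 -2.42000e-01  2.89000e-01 -3.56080e+01]
 [-2.80000e-01 -7.40000e-02 -9.57000e-01  3.91220e+02]
 [ 0.00000e+00  0.00000e+00  0.00000e+00  1.00000e+00]] 345.44233020885304
[[ 2.5000e-01 -9.3000e-01 -2.8000e-01  2.4759e+02]
 [-9.7000e-01 -2.4000e-01 -7.0000e-02 -6.3255e+02]
 [ 0.0000e+00  2.9000e-01 -9.6000e-01  3.8544e+02]
 [ 0.0000e+00  0.0000e+00  0.0000e+00  1.0000e+00]]
```

```bash
python3 - <<'E'
from h import *
c=capture("top"); P,uv=pts(c,np.ones((480,640),bool))
for x in range(100,700,50):
    print(x,[int(np.max(q)) if len(q:=P[(P[:,0]>=x)&(P[:,0]<x+50)&(P[:,1]>=y)&(P[:,1]<y+50),2]) else -1 for y in range(-750,-100,50)])
E
```

```text
100 [4, 9, 343, 656, 688, 713, 733, 750, 768, 816, 823, 804, 45]
150 [102, 321, 565, 656, 668, 667, 36, 32, 43, 46, 47, 59, 52]
200 [348, 462, 568, 564, 42, 29, 24, 10, 9, 33, 40, 65, 57]
250 [108, 9, 11, 19, 47, 46, 27, 33, 94, 98, 98, 81, 82]
300 [107, 9, 11, 20, 38, 51, 27, 32, 99, 96, 95, 88, 82]
350 [146, 12, 104, 13, 22, 49, 43, 18, 23, 98, 55, 71, 68]
400 [144, 113, 115, 10, 21, 41, 48, 17, 218, 205, 235, 224, 59]
450 [143, 123, 152, 150, 19, 36, 41, 42, 239, 220, 237, 233, 221]
500 [206, 206, 204, 167, 9, 21, 22, 20, 23, 45, 159, 159, 43]
550 [202, 98, 208, 204, 12, 12, 13, 11, 16, 39, 148, 35, 17]
600 [177, 99, 203, 200, 11, 65, 72, 8, 13, 10, 94, 12, 8]
650 [206, 203, 205, 11, 10, 71, 69, 9, 10, 142, 143, 896, 897]
```

carry_out --targets '[{"translation":[0.0385,-0.03,-0.018],"twist":[0,0,0],"jaw":0.04},{"translation":[0.0385,-0.03,-0.018],"twist":[0,0,0],"jaw":0.04},{"translation":[0.0385,-0.03,-0.018],"twist":[0,0,0],"jaw":0.04},{"translation":[0.0385,-0.03,-0.018],"twist":[0,0,0],"jaw":0.04},{"translation":[0.0385,-0.03,-0.018],"twist":[0,0,0],"jaw":0.04}]'

```text
time: 1.38
tcp_pos: [320.4, -457.6, 313.5]
eef_rot: [0.0, 0.992, 0.128, 0.0]
contact_force: [1.7, 0.4, 0.5]
finger_gap: 42.2
finger_force: 0.0
```

carry_out --targets '[{"translation":[0.0385,-0.03,-0.004],"twist":[0,0,0],"jaw":0.04},{"translation":[0.0385,-0.03,-0.004],"twist":[0,0,0],"jaw":0.04},{"translation":[0.0385,-0.03,-0.004],"twist":[0,0,0],"jaw":0.04},{"translation":[0.0385,-0.03,-0.004],"twist":[0,0,0],"jaw":0.04},{"translation":[0.0385,-0.03,-0.004],"twist":[0,0,0],"jaw":0.04}]'

```text
time: 2.0
tcp_pos: [468.4, -263.7, 333.1]
eef_rot: [0.0, 0.992, 0.128, 0.0]
contact_force: [0.6, -0.2, 1.0]
finger_gap: 40.3
finger_force: 0.0
```

carry_out --targets '[{"translation":[0,0,0],"twist":[0,0,0.1],"jaw":0.04},{"translation":[0,0,0],"twist":[0,0,0.1],"jaw":0.04},{"translation":[0,0,0],"twist":[0,0,0],"jaw":0.04},{"translation":[0,0,0],"twist":[0,0,0],"jaw":0.04},{"translation":[0,0,0],"twist":[0,0,0],"jaw":0.04}]'

```text
time: 2.62
tcp_pos: [467.5, -265.1, 332.7]
eef_rot: [0.0, 1.0, 0.029, 0.0]
contact_force: [0.4, -1.0, 0.6]
finger_gap: 40.1
finger_force: 0.0
```

```bash
python3 - <<'E'
from h import *
s=get_state(); print(s["time"],s["tcp_pos"],s["eef_rot"],s["joints"].round(3))
c=capture("wrist"); cv2.imwrite("pics/w1.png",c["color"])
for l in ["press_ram","lock_knob","lock_grip","load_marker","pointer_tip"]:
    for d in trace(c,l)[:2]:
        P,_=pts(c,d["pixels"])
        if len(P): print(l,round(d["conf"],2),d["box"],len(P),np.median(P,0).round(1),np.percentile(P,[2,98],axis=0).round(1))
E
```

```text
2.625 [ 467.54300977 -265.06202161  332.68400883] [8.98539790e-06 9.99585637e-01 2.87846092e-02 2.08569369e-05] [ 0.59   0.173 -0.219  1.728  0.039  1.245 -1.152]
press_ram 0.81 [195.2, 199.7, 295.0, 270.2] 3462 [ 469.8 -220.   229.8] [[ 444.8 -243.8  205.4]
 [ 492.6 -177.8  231.8]]
press_ram 0.48 [179.0, 214.5, 229.6, 228.3] 137 [ 472.6 -147.3  192.1] [[ 466.6 -182.3  184. ]
 [ 475.4 -137.2  195.8]]
lock_knob 0.58 [349.6, 208.8, 399.6, 264.1] 1996 [ 474.8 -311.1  211.2] [[ 454.2 -333.7  203.4]
 [ 493.6 -295.8  235.7]]
lock_grip 0.57 [353.1, 209.0, 402.0, 264.0] 1982 [ 474.6 -311.   211.3] [[ 454.4 -333.3  206.6]
 [ 493.6 -295.8  235.7]]
pointer_tip 0.7 [196.1, 199.5, 294.1, 267.4] 3445 [ 470.  -219.8  229.8] [[ 445.4 -243.8  206.2]
 [ 492.6 -175.7  231.8]]
```

View pics/w1.png

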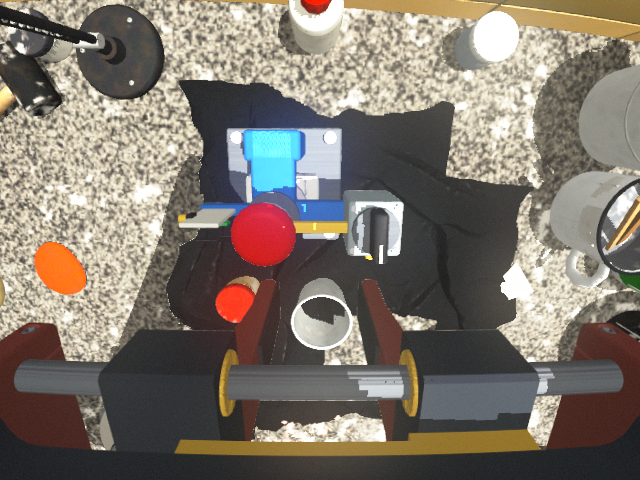

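```bash
cat > m.py <<'E'
from h import *
def meas():
    s=get_state(); print(s["time"],s["tcp_pos"].round(1),s["contact_force"].round(1))
    c=capture("wrist")
    P,uv=pts(c,np.ones((480,640),bool)); bgr=c["color"][uv[:,1],uv[:,0]].astype(int)
    near=lambda x,y,r:np.hypot(P[:,0]-x,P[:,1]-y)<r
    k=near(470,-216,45)&(abs(P[:,2]-230)<5)&(bgr[:,2]>100)&(bgr[:,1]<70); 
    if k.sum()>50: (x,y),r=cv2.minEnclosingCircle(P[k][:,:2].astype(np.float32)); print("head",k.sum(),x,y,r,P[k].mean(0).round(1))
    k=near(474,-311,35)&(P[:,2]>227)&(P[:,2]<242)
    if k.sum()>20: print("bar",k.sum(),cv2.minAreaRect(P[k][:,:2].astype(np.float32)),P[k].mean(0).round(1))
    g=near(472,-160,60)&(bgr[:,1]>80)&(bgr[:,1]>1.4*bgr[:,2])&(bgr[:,1]>1.4*bgr[:,0])&(P[:,2]>150)
    if g.sum(): print("green",g.sum(),P[g].mean(0).round(1),np.percentile(P[g],[2,50,98],axis=0).round(1), uv[g].min(0),uv[g].max(0))
    return c
E
python3 - <<'E'
from m import *
c=meas()
cv2.imwrite("pics/w2.png",cv2.resize(c["color"][180:280,160:420],(780,300),interpolation=cv2.INTER_CUBIC))
E
```

```text
2.925 [ 467.6 -265.   332.7] [0.1 0.2 0.4]
head 3070 468.2742919921875 -219.52320861816406 26.645862579345703 [ 469.6 -220.2  229.6]
bar 811 ((473.351318359375, -314.55181884765625), (41.06597900390625, 12.36454963684082), 4.37189245223999) [ 474.4 -313.7  233.9]
green 29 [ 468.  -180.7  191.4] [[ 466.6 -182.4  185.4]
 [ 467.9 -181.2  192.7]
 [ 469.4 -177.4  194.2]] [221 221] [229 225]
```

View pics/w2.png

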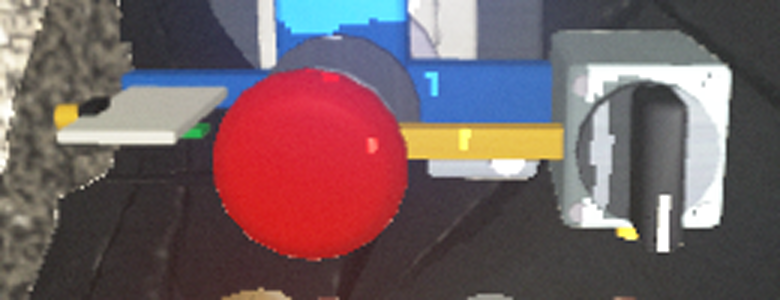

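carry_out --targets '[{"translation":[0.0015,0.025,0],"twist":[0,0,0],"jaw":0.04},{"translation":[0.0015,0.0247,0],"twist":[0,0,-0.018],"jaw":0.04},{"translation":[0,0,0.03],"twist":[0,0,0],"jaw":0.04},{"translation":[0,0,0.03],"twist":[0,0,0],"jaw":0.04},{"translation":[0,0,0.02],"twist":[0,0,0],"jaw":0.04}]'

```text
time: 3.6
tcp_pos: [473.0, -314.2, 251.2]
eef_rot: [-0.0, 0.999, 0.037, -0.001]
contact_force: [-0.9, 0.8, -0.1]
finger_gap: 40.1
finger_force: 0.0
```

```bash
python3 - <<'E'
from m import *
c=meas(); print(get_state()["eef_rot"])
E
```

```text
3.6 [ 473.  -314.2  251.2] [-0.9  0.8 -0.1]
head 5388 467.966796875 -220.03025817871094 26.689176559448242 [ 470.5 -221.7  229.5]
bar 1466 ((473.1298828125, -314.3616027832031), (42.020103454589844, 11.898690223693848), 4.666184425354004) [ 475.  -314.3  234. ]
green 5 [ 467.  -176.1  194. ] [[ 466.6 -176.9  193.4]
 [ 466.8 -176.2  194.1]
 [ 467.5 -175.4  194.4]] [116 253] [118 254]
[-0.00133266  0.99929587  0.0374345  -0.00215512]
```

Aligned within 0.5 mm. Descend and grip.

carry_out --targets '[{"translation":[0,0,0.015],"twist":[0,0,0],"jaw":0.04},{"translation":[0,0,0.015],"twist":[0,0,0],"jaw":0.04},{"translation":[0,0,0.007],"twist":[0,0,0],"jaw":0.04},{"translation":[0,0,0],"twist":[0,0,0],"jaw":0.008},{"translation":[0,0,0],"twist":[0,0,0],"jaw":0.008}]'

```text
time: 4.28
tcp_pos: [473.8, -314.6, 216.2]
eef_rot: [0.0, 0.999, 0.037, 0.0]
contact_force: [1.2, -0.9, -0.3]
finger_gap: 23.3
finger_force: 0.0
```

carry_out --targets '[{"translation":[0,0,0],"twist":[0,0,0],"jaw":0.008},{"translation":[0,0,0],"twist":[0,0,0],"jaw":0.008},{"translation":[0,0,0],"twist":[0,0,0],"jaw":0.008},{"translation":[0,0,0],"twist":[0,0,0.1],"jaw":0.008},{"translation":[0,0,0],"twist":[0,0,0.1],"jaw":0.008}]'

```text
time: 4.9
tcp_pos: [473.8, -314.4, 216.2]
eef_rot: [0.0, 0.998, -0.064, 0.0]
contact_force: [-1.2, 1.6, 4.2]
finger_gap: 11.4
finger_force: 30.0
```

carry_out --targets '[{"translation":[0,0,0],"twist":[0,0,0.14],"jaw":0.008},{"translation":[0,0,0],"twist":[0,0,0.14],"jaw":0.008},{"translation":[0,0,0],"twist":[0,0,0.14],"jaw":0.008},{"translation":[0,0,0],"twist":[0,0,0.14],"jaw":0.008},{"translation":[0,0,0],"twist":[0,0,0.14],"jaw":0.008}]'

```text
time: 5.52
tcp_pos: [473.7, -314.4, 216.2]
eef_rot: [-0.0, 0.915, -0.403, 0.0]
contact_force: [0.5, 0.9, 4.0]
finger_gap: 11.7
finger_force: 30.0
```

carry_out --targets '[{"translation":[0,0,0],"twist":[0,0,0.14],"jaw":0.008},{"translation":[0,0,0],"twist":[0,0,0.14],"jaw":0.008},{"translation":[0,0,0],"twist":[0,0,0.05],"jaw":0.008},{"translation":[0,0,0],"twist":[0,0,0],"jaw":0.008},{"translation":[0,0,0],"twist":[0,0,0],"jaw":0.008}]'

```text
time: 6.15
tcp_pos: [473.7, -314.5, 216.2]
eef_rot: [-0.0, 0.838, -0.546, 0.0]
contact_force: [-2.2, 0.4, 5.5]
finger_gap: 11.8
finger_force: 30.0
```

carry_out --targets '[{"translation":[0,0,0],"twist":[0,0,0],"jaw":0.03},{"translation":[0,0,0],"twist":[0,0,0],"jaw":0.03},{"translation":[0,0,0],"twist":[0,0,0],"jaw":0.03},{"translation":[0,0,-0.02],"twist":[0,0,0],"jaw":0.03},{"translation":[0,0,-0.04],"twist":[0,0,0],"jaw":0.03}]'

```text
time: 6.78
tcp_pos: [472.4, -313.8, 274.6]
eef_rot: [0.0, 0.838, -0.546, -0.002]
contact_force: [0.9, -0.3, 0.4]
finger_gap: 29.8
finger_force: 0.0
```

```bash
python3 - <<'E'
from m import *
c=meas(); s=get_state();print(s["eef_rot"],s["joints"].round(2)); cv2.imwrite("pics/w3.png",c["color"])
E
```

```text
6.775 [ 472.4 -313.8  274.6] [ 0.9 -0.3  0.4]
head 248 463.24365234375 -223.04296875 23.884153366088867 [ 459.8 -234.3  227.9]
bar 1184 ((472.89483642578125, -314.8799133300781), (11.752666473388672, 41.468719482421875), 24.003795623779297) [ 473.3 -316.1  234. ]
[-2.78485802e-04  8.37742842e-01 -5.46056277e-01  3.06535763e-03] [ 0.45  0.25  0.03  1.75 -0.01  1.14 -2.24]
```

View pics/w3.png

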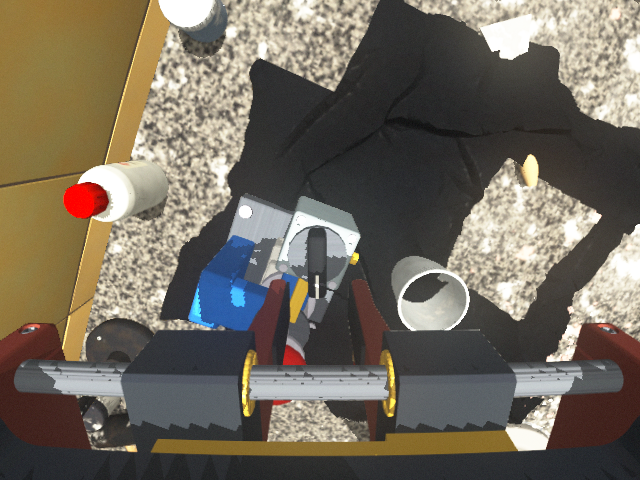

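carry_out --targets '[{"translation":[0,0,-0.01],"twist":[0,0,-0.185],"jaw":0.0},{"translation":[0,0,-0.01],"twist":[0,0,-0.185],"jaw":0.0},{"translation":[0,0,0],"twist":[0,0,-0.185],"jaw":0.0},{"translation":[0,0,0],"twist":[0,0,-0.185],"jaw":0.0},{"translation":[0,0,0],"twist":[0,0,-0.185],"jaw":0.0}]'

```text
time: 7.45
tcp_pos: [473.4, -314.4, 295.5]
eef_rot: [0.0, 0.994, -0.112, 0.0]
contact_force: [-0.4, -0.0, -0.8]
finger_gap: 0.3
finger_force: 0.0
```

carry_out --targets '[{"translation":[0,0,0],"twist":[0,0,-0.185],"jaw":0.0},{"translation":[0,0,0],"twist":[0,0,-0.185],"jaw":0.0},{"translation":[0,0,0],"twist":[0,0,-0.185],"jaw":0.0},{"translation":[0,0,0],"twist":[0,0,-0.185],"jaw":0.0},{"translation":[0,0,0],"twist":[0,0,-0.185],"jaw":0.0}]'

```text
time: 8.07
tcp_pos: [473.4, -314.4, 295.4]
eef_rot: [-0.0, 0.939, 0.343, -0.0]
contact_force: [-0.3, 0.0, -0.4]
finger_gap: 0.5
finger_force: 0.0
```

carry_out --targets '[{"translation":[0,0,0],"twist":[0,0,-0.185],"jaw":0.0},{"translation":[0,0,0],"twist":[0,0,-0.185],"jaw":0.0},{"translation":[0,0,0],"twist":[0,0,-0.185],"jaw":0.0},{"translation":[0,0,0],"twist":[0,0,-0.185],"jaw":0.0},{"translation":[0,0,0],"twist":[0,0,-0.185],"jaw":0.0}]'

```text
time: 8.7
tcp_pos: [473.4, -314.5, 295.4]
eef_rot: [-0.0, 0.687, 0.726, -0.0]
contact_force: [-0.4, -0.5, 0.5]
finger_gap: 0.2
finger_force: 0.0
```

carry_out --targets '[{"translation":[0,0,0],"twist":[0,0,-0.185],"jaw":0.0},{"translation":[0,0,0],"twist":[0,0,-0.185],"jaw":0.0},{"translation":[0,0,0],"twist":[0,0,-0.185],"jaw":0.0},{"translation":[0,0,0],"twist":[0,0,-0.185],"jaw":0.0},{"translation":[0,0,0],"twist":[0,0,0],"jaw":0.0}]'

```text
time: 9.32
tcp_pos: [473.4, -314.5, 295.4]
eef_rot: [-0.0, 0.382, 0.924, 0.0]
contact_force: [-0.4, 0.4, 0.5]
finger_gap: 0.4
finger_force: 0.0
```

carry_out --targets '[{"translation":[0.0235,0.0211,0],"twist":[0,0,0],"jaw":0.0},{"translation":[0.0235,0.0211,0],"twist":[0,0,0],"jaw":0.0},{"translation":[0.0235,0.0211,0],"twist":[0,0,0],"jaw":0.0},{"translation":[0,0,0.02],"twist":[0,0,0],"jaw":0.0},{"translation":[0,0,0.02],"twist":[0,0,0],"jaw":0.0}]'

```text
time: 9.95
tcp_pos: [468.2, -219.5, 255.5]
eef_rot: [0.001, 0.383, 0.924, -0.0]
contact_force: [-0.1, -0.2, 0.3]
finger_gap: 0.4
finger_force: 0.0
```

```bash
python3 - <<'E'
from m import *
c=meas(); cv2.imwrite("pics/w4.png",c["color"])
for l in ["load_marker","pointer_tip"]:
    for d in trace(c,l)[:2]:
        P,_=pts(c,d["pixels"])
        if len(P): print(l,round(d["conf"],2),d["box"],len(P),np.percentile(P,[2,50,98],axis=0).round(1))
E
```

```text
9.95 [ 468.2 -219.5  255.5] [-0.1 -0.2  0.3]
head 2395 466.77947998046875 -218.44924926757812 25.700023651123047 [ 469.2 -208.4  229.7]
green 302 [ 466.3 -167.1  191.7] [[ 464.8 -181.4  185.3]
 [ 466.1 -166.8  193. ]
 [ 468.4 -153.1  194.6]] [357 186] [390 222]
load_marker 0.6 [356.9, 169.3, 413.1, 224.5] 581 [[ 464.5 -181.8  167.5]
 [ 466.4 -157.9  192.3]
 [ 472.7 -138.1  195.7]]
pointer_tip 0.78 [274.0, 185.0, 377.1, 307.8] 4703 [[ 442.7 -240.9  206.5]
 [ 458.7 -210.4  229.7]
 [ 488.9 -175.6  231.7]]
```

View pics/w4.png

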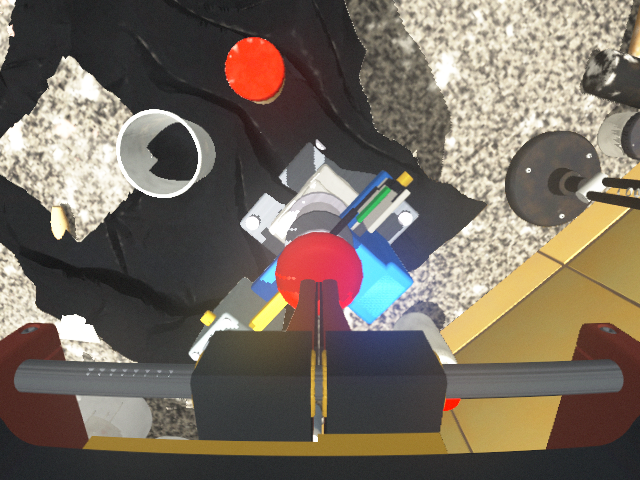

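carry_out --targets '[{"translation":[0,0,0.012],"twist":[0,0,0],"jaw":0.0},{"translation":[0,0,0.01],"twist":[0,0,0],"jaw":0.0},{"translation":[0,0,0.003],"twist":[0,0,0],"jaw":0.0},{"translation":[0,0,0.003],"twist":[0,0,0],"jaw":0.0},{"translation":[0,0,0],"twist":[0,0,0],"jaw":0.0}]'

```text
time: 10.72
tcp_pos: [467.7, -219.7, 227.8]
eef_rot: [-0.0, 0.381, 0.925, -0.0]
contact_force: [-2.7, 0.8, 5.0]
finger_gap: 0.5
finger_force: 2.2
```

carry_out --targets '[{"translation":[0,0,0.002],"twist":[0,0,0],"jaw":0.0},{"translation":[0,0,0.002],"twist":[0,0,0],"jaw":0.0},{"translation":[0,0,0.002],"twist":[0,0,0],"jaw":0.0},{"translation":[0,0,0.002],"twist":[0,0,0],"jaw":0.0},{"translation":[0,0,0],"twist":[0,0,0],"jaw":0.0}]'

```text
time: 11.35
tcp_pos: [467.9, -219.8, 220.3]
eef_rot: [-0.0, 0.381, 0.925, -0.0]
contact_force: [-4.5, 1.6, 6.0]
finger_gap: 0.6
finger_force: 3.5
```

carry_out --targets '[{"translation":[0,0,0.002],"twist":[0,0,0],"jaw":0.0},{"translation":[0,0,0.002],"twist":[0,0,0],"jaw":0.0},{"translation":[0,0,0.001],"twist":[0,0,0],"jaw":0.0},{"translation":[0,0,0.001],"twist":[0,0,0],"jaw":0.0},{"translation":[0,0,0],"twist":[0,0,0],"jaw":0.0}]'

```text
time: 11.98
tcp_pos: [467.9, -219.8, 214.5]
eef_rot: [0.0, 0.381, 0.925, -0.0]
contact_force: [-4.4, 1.0, 9.4]
finger_gap: 0.5
finger_force: 4.4
```

```bash
python3 - <<'E'
from h import *
c=capture("wrist"); d=trace(c,"press_ram")[0]; P,uv=pts(c,d["pixels"])
b=c["color"][uv[:,1],uv[:,0]].astype(int); k=(b[:,2]>120)&(b[:,1]<70)
print(get_state()["tcp_pos"],np.percentile(P[k,2],[5,25,50,75,95]))
P,uv=pts(c,np.ones((480,640),bool)); b=c["color"][uv[:,1],uv[:,0]].astype(int)
k=(np.hypot(P[:,0]-457,P[:,1]+164)<8)&(b.max(1)<60)&(P[:,2]>160); print(k.sum(),P[k].round(1)[:30:3])
k=(np.hypot(P[:,0]-466,P[:,1]+166)<20)&(P[:,2]>180)&(b[:,1]>1.4*b[:,2])&(b[:,1]>1.4*b[:,0]); print(np.percentile(P[k],[2,50,98],axis=0))
cv2.imwrite("pics/w5.png",cv2.resize(c["color"][120:300,240:480],(800,600),interpolation=cv2.INTER_CUBIC))
E
```

```text
[ 467.89044015 -219.82800732  214.54655729] [209.2234216  212.28351119 213.93831006 214.71986579 215.45840925]
0 []
[[ 464.40555664 -181.36343752  184.99042132]
 [ 466.03278798 -167.28247695  192.7589866 ]
 [ 468.36749101 -153.19926481  194.55707961]]
```

View pics/w5.png

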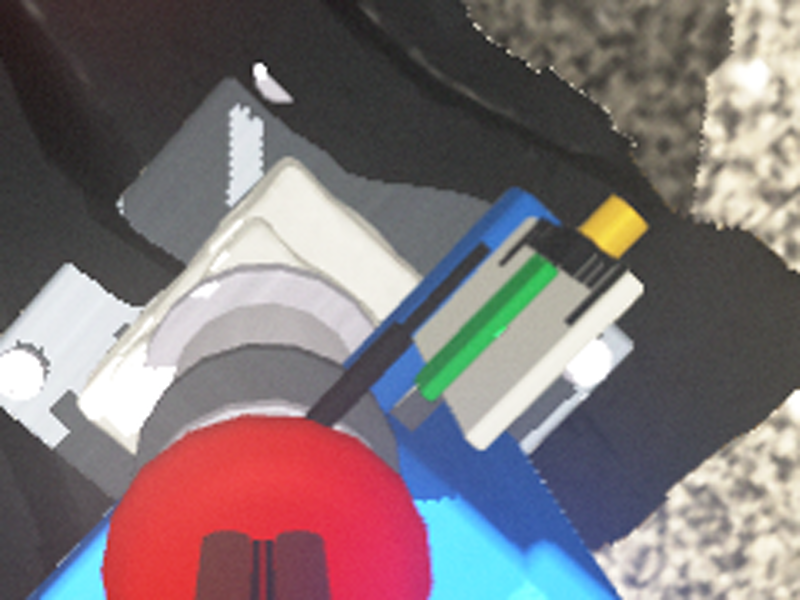

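carry_out --targets '[{"translation":[0,0,0.0008],"twist":[0,0,0],"jaw":0.0},{"translation":[0,0,0],"twist":[0,0,0],"jaw":0.0},{"translation":[0,0,0],"twist":[0,0,0],"jaw":0.0},{"translation":[0,0,0],"twist":[0,0,0],"jaw":0.0},{"translation":[0,0,0],"twist":[0,0,0],"jaw":0.0}]'

```text
time: 12.7
tcp_pos: [467.9, -219.8, 213.8]
eef_rot: [0.0, 0.381, 0.925, -0.0]
contact_force: [-5.4, 0.5, 9.0]
finger_gap: 0.5
finger_force: 4.5
```

carry_out --targets '[{"translation":[0,0,0],"twist":[0,0,0],"jaw":0.0},{"translation":[0,0,0],"twist":[0,0,0],"jaw":0.0},{"translation":[0,0,0],"twist":[0,0,0],"jaw":0.0},{"translation":[0,0,0],"twist":[0,0,0],"jaw":0.0},{"translation":[0,0,0],"twist":[0,0,0],"jaw":0.0}]'

```text
time: 13.32
tcp_pos: [467.9, -219.8, 213.8]
eef_rot: [0.0, 0.381, 0.925, -0.0]
contact_force: [-5.0, 1.9, 8.4]
finger_gap: 0.5
finger_force: 4.5
```

carry_out --targets '[{"translation":[0,0,0],"twist":[0,0,0],"jaw":0.0},{"translation":[0,0,0],"twist":[0,0,0],"jaw":0.0},{"translation":[0,0,0],"twist":[0,0,0],"jaw":0.0},{"translation":[0,0,0],"twist":[0,0,0],"jaw":0.0},{"translation":[0,0,0],"twist":[0,0,0],"jaw":0.0}]'

```text
time: 13.95
tcp_pos: [467.9, -219.8, 213.8]
eef_rot: [0.0, 0.381, 0.925, -0.0]
contact_force: [-3.8, 1.3, 9.0]
finger_gap: 0.4
finger_force: 4.5
```

carry_out --targets '[{"translation":[0,0,0],"twist":[0,0,0],"jaw":0.0},{"translation":[0,0,0],"twist":[0,0,0],"jaw":0.0},{"translation":[0,0,0],"twist":[0,0,0],"jaw":0.0},{"translation":[0,0,0],"twist":[0,0,0],"jaw":0.0},{"translation":[0,0,0],"twist":[0,0,0],"jaw":0.0}]'

```text
time: 14.58
tcp_pos: [467.9, -219.8, 213.8]
eef_rot: [0.0, 0.381, 0.925, -0.0]
contact_force: [-5.8, 0.9, 9.4]
finger_gap: 0.2
finger_force: 4.5
```

carry_out --targets '[{"translation":[0,0,0],"twist":[0,0,0],"jaw":0.0},{"translation":[0,0,0],"twist":[0,0,0],"jaw":0.0},{"translation":[0,0,0],"twist":[0,0,0],"jaw":0.0},{"translation":[0,0,0],"twist":[0,0,0],"jaw":0.0},{"translation":[0,0,0],"twist":[0,0,0],"jaw":0.0}]'

```text
time: 15.2
tcp_pos: [467.9, -219.8, 213.8]
eef_rot: [0.0, 0.381, 0.925, -0.0]
contact_force: [-5.2, 2.2, 8.9]
finger_gap: 0.4
finger_force: 4.5
```

carry_out --targets '[{"translation":[0,0,0],"twist":[0,0,0],"jaw":0.0},{"translation":[0,0,0],"twist":[0,0,0],"jaw":0.0},{"translation":[0,0,0],"twist":[0,0,0],"jaw":0.0},{"translation":[0,0,0],"twist":[0,0,0],"jaw":0.0},{"translation":[0,0,0],"twist":[0,0,0],"jaw":0.0}]'

```text
time: 15.82
tcp_pos: [467.9, -219.8, 213.8]
eef_rot: [0.0, 0.381, 0.925, -0.0]
contact_force: [-6.3, 2.6, 8.1]
finger_gap: 0.2
finger_force: 4.5
```

carry_out --targets '[{"translation":[0,0,0],"twist":[0,0,0],"jaw":0.0},{"translation":[0,0,0],"twist":[0,0,0],"jaw":0.0},{"translation":[0,0,0],"twist":[0,0,0],"jaw":0.0},{"translation":[0,0,0],"twist":[0,0,0],"jaw":0.0},{"translation":[0,0,0],"twist":[0,0,0],"jaw":0.0}]'

```text
time: 16.45
tcp_pos: [467.9, -219.8, 213.8]
eef_rot: [-0.0, 0.381, 0.925, -0.0]
contact_force: [-5.1, 2.2, 8.9]
finger_gap: 0.5
finger_force: 4.5
```

```bash
python3 -c "
from cell import *
s=get_state();print(s['tcp_pos'],s['contact_force']);print(finish_job())"
```

```text
[ 467.86145273 -219.8443622   213.75053131] [-5.09113378  2.21231391  8.90716125]
the job is handed in; nothing more can be done
None
```

I turned the lock knob to about 1.2 rad (unlocked), held the red head at about 9 N for over 4 s with the pointer worked out at about 190 mm (band middle also about 190 mm), and handed the job in at about 16.5 s still pressing; no verdict came back.

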